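# Tip the standing gift carton into the teal packing bay

### The arm

A 7-joint arm with a two-finger parallel gripper is mounted at the origin on the work surface. World frame = base frame: x ahead of the robot, y to its left, z up, the work surface at z = 0. Lengths are in m, angles in rad, forces in N, time in s.
With the tool pointing down it reaches from about 0.425 to 0.925 m from the base axis. Payload 6.8 kg.
Tool frame: the origin (TCP) lies midway between the tips of the shut fingers; the grasp point (between the pads) lies 19 mm behind it; z points along the fingers, y is the direction in which the jaws open and shut (so a half turn about z gives the same grasp; the last joint's range is limited). The gripper opens to 85 mm and grips with 20 to 120 N. Pads are 22 mm wide; open, the fingers measure 114 mm over their backs; the gripper's body (76 mm by 85 mm) begins 54 mm behind the grasp point. The pads swing forward as they close: fully open they stand 13 mm farther back than shut.
Start: joints at [1.148, 0.477, 0.022, 1.555, -0.011, 1.109, -0.083], TCP at [0.209, -0.642, 0.231] pointing down, gripper open.
Joint ranges: [-2.96, 2.96], [-0.34, 2.1], [-1.41, 1.46], [0.24, 2.44], [-1.37, 4.51], [0.17, 1.92], [-2.96, 2.96]. Speed limits (rad/s): [2.39, 2.39, 3.14, 3.14, 3.14, 3.14, 3.14].

### API

Orientations are given as a unit quaternion [w, x, y, z].
In Python, from station import * gives the robot as it stands. The module is installed in compiled form; this text tells all that it offers.
- The arm moves only by the tool jog_arm, never from a script. Its arguments are lists of equal length, an entry for each row: "dp": the shift along the tool's x, y, z in units of 25 mm (1.0 is 25 mm), a list of three; "angular": the turn, a rotation vector about the tool's x, y, z in units of 5 degrees (1.0 is 5 degrees), a list of three; "claw": the finger opening in mm, from 0 to 85.4. A call has exactly 5 rows; each row is the pose to reach, as a shift and turn from the pose commanded when the call began, along the tool's axes at that moment; what a row does not reach only later rows make up. A row lasts 1/10 s, in which the tool goes at most 50 mm and 8.59 degrees, less where a joint would pass 70% of its speed; a pose out of reach is approached as far as the arm can. A call with a gripper value outside its range is refused whole. The fingers move at their own pace and stop on an object; "grip_force" is the grip in N (left out, the last holds). Time passes only in rows, so rows that repeat a pose let the fingers close, or fill a call up. It gives the time, the measured TCP pose, the force and the opening at its end, in the units of the state.
- get_obs(): the state, without advancing time (a new reading comes with each control period).
- read_camera(name): name is "scene" or "top" or "wrist"; returns a dict with "pixels" (384x512x3 uint8, blue, green, red), "camera_matrix" (3x3 intrinsics, pixels), "k1" (the pictures are not rectified: a ray, as slopes to the right and down, at radius r is drawn at 1 + k1 r^2 times it, then the intrinsics apply), "rvec" (rotation vector, rad) and "tvec" (3), from world to camera coordinates, as OpenCV has them. Camera axes: x right, y down, z forward; pixel columns grow to the right and rows downward; lengths in m; the calibration is good to about 2 mm. A picture is of the moment at which its call begins. There is no depth.
- hand_in(): hands the job in, once; it reports no verdict.
The state is a dict: "t": time; "q": joint angles; "joint_vel": joint speeds; "joint_torque": joint torques, N m; "eef_pos": TCP position; "tool_rot": TCP orientation; "contact_force": force on the tool from outside, world axes, zero at the start; "torque": the same for the moment, N m; "gripper_width": opening from 0.0 (shut) to 1.0 (fully open).
Only numpy, scipy, OpenCV 4.12 (cv2) and the standard library are available. Lean on these libraries where they do the work, as an engineer would, in place of code of your own. Each camera call takes 0.05 s, during which the arm holds its last target.

### The job

Push the standing red gift carton over so that it lands lying on its broad side inside the teal bay of the packing board, then slide it along the bay until its end rests square against the metal stop at the bay's outer end, and back away. Only push it: do not lift it, and leave the ring boxes, the small lilac carton and the pearl dish where they are.

Things in the scene. Friction and masses are not known exactly. Their poses are not given: they have to be found in the camera images.
- board: Black board fixed on the table, 150 (x) x 460 (y) x 8 mm; origin under its centre. Teal and ivory hard pads (bays) lie on it end to end along y, meeting at board y = 0, tops 12 mm above the table. Across each end stands an aluminium stop bar, 120 mm wide (x), 12 mm thick, inner faces at board y = +200 and -200 mm, top 18 mm above the pads.
- teal_bay: Teal pad, the bay to fill: 120 mm wide (x) by 200 mm long (y, along the board), 4 mm thick, fixed; origin at the centre of its underside, 8 mm above the table, 100 mm from the seam on either the +y or the -y side of the board (it varies). Its axes are parallel to the board's.
- ivory_bay: Ivory pad, the bay to leave empty, same size as the teal one, on the other side of the seam.
- seam (a point): Point at the middle of the seam between the two bays, on the pads' top surface (12 mm above the table).
- carton: Closed red carton, gold bands, loose, 0.13-0.25 kg, on end astride the seam: 80 (its x) x 50 (its y) x 140 mm (its z, up); origin under its centre, within 12 mm of the seam's middle; y axis within 6 deg of the board's. Pushed near the top along y it tips over its foot edge and falls once its top has gone 45 mm; then lies 50 mm high, foot end near the seam, 15-50 mm short of the stop.
- carton_mid (a point): Centre of the carton's volume (70 mm above its underside as it stands).
- ring_box_red: Closed red ring box, 52 x 52 x 43 mm high, loose, beside the board on the side far from the robot; origin under its centre. Bystander.
- ring_box_white: Closed pearl-white ring box, 52 x 52 x 43 mm high, loose, beside the board on the far side; origin under its centre. Bystander.
- small_carton: Small lilac carton standing, 45 x 45 x 90 mm high, loose, beside the board on the far side; origin under its centre. Bystander.
- pearl_dish: White round dish of pearls, 80 mm across, 34 mm high, loose, beside the board on the side near the robot; origin under its centre. Bystander.
Things that resemble listed ones, but are neither listed nor needed, are in the scene too. Of the things that look like the carton, the middle-sized one is meant.

How it is judged:
By the outcome, as a careful person would: the job done as asked, in the order asked, and still so for the second after the job is handed in, with the robot touching nothing.
It also fails if it takes over 48 s, if anything falls off the work surface, if the arm or the gripper's body presses on something with over 40 N, if the wrist force passes 120 N, or if a joint passes its speed limit or range.

## Working session

There is one attempt and no reset: what is moved stays moved. The work goes in short steps, Python scripts to look and compute and a tool call to move; the robot and the scene stay as the last step left them, time stands still between calls to the robot, and variables do not carry over. Pictures are saved under pics/ and viewed, and the job is handed in when it is done.

Besides the shell and the picture viewer there is one more tool, called in YAML: its name, and indented under it one key for each argument. jog_arm: Moves the arm, as the interface text tells. Its arguments: {"type":"object","properties":{"dp":{"type":"array","items":{"type":"array","items":{"type":"number"}}},"angular":{"type":"array","items":{"type":"array","items":{"type":"number"}}},"claw":{"type":"array","items":{"type":"number"}},"grip_force":{"type":"number"}},"required":["dp","angular","claw"]}

```bash
mkdir -p pics; cat > h.py <<'E'
from station import *
import numpy as np, cv2
def snap(n,f):
    c=read_camera(n); cv2.imwrite('pics/'+f+'.png',c['pixels']); np.save('pics/'+f+'.npy',{k:c[k] for k in c},allow_pickle=True); return c
def load(f): return np.load('pics/'+f+'.npy',allow_pickle=True).item()
def ray(c,u,v):
    K=np.array(c['camera_matrix']);k1=c['k1']
    p=cv2.undistortPoints(np.array([[[u,v]]],float),K,np.array([k1,0,0,0,0.]))[0,0]
    R=cv2.Rodrigues(np.array(c['rvec'],float))[0];t=np.array(c['tvec'],float).ravel()
    return -R.T@t, R.T@np.array([p[0],p[1],1])
def at(c,u,v,z):
    o,d=ray(c,u,v); return (o+d*(z-o[2])/d[2]).round(4)
def proj(c,P):
    K=np.array(c['camera_matrix'])
    return cv2.projectPoints(np.array(P,float).reshape(-1,3),np.array(c['rvec'],float),np.array(c['tvec'],float),K,np.array([c['k1'],0,0,0,0.]))[0][:,0].round(1)
def crop(f,x0,y0,x1,y1,s,out):
    im=cv2.imread('pics/'+f+'.png')[y0:y1,x0:x1]; cv2.imwrite('pics/'+out+'.png',cv2.resize(im,None,fx=s,fy=s,interpolation=cv2.INTER_CUBIC))
E
python3 - <<'E'
from h import *
o=get_obs(); print(o)
snap('scene','s0');snap('top','t0')
E
```

```text
{'t': 0.0, 'q': array([ 1.1479315 ,  0.47780471,  0.0223237 ,  1.55646779, -0.01147703,
        1.10929018, -0.08311106]), 'joint_vel': array([-1.55879734e-03,  8.17589167e-04, -7.83088349e-05,  2.56592002e-04,
       -5.38115318e-04, -2.23310766e-03,  7.76802500e-04]), 'joint_torque': array([-4.97675937e-04, -5.96438026e+01,  1.60768960e+00, -2.81189364e+01,
        1.24645833e-02,  9.53784096e-03,  1.07227901e-06]), 'eef_pos': array([ 0.20877809, -0.64127129,  0.23031542]), 'tool_rot': array([-8.94753033e-04,  9.87637779e-01,  1.56750659e-01, -2.18206835e-04]), 'contact_force': array([ 0.36661898,  1.02939147, -0.46740539]), 'torque': array([ 0.02596957, -0.03448917, -0.01347043]), 'gripper_width': 1.0044112180175697}
```

View pics/s0.png

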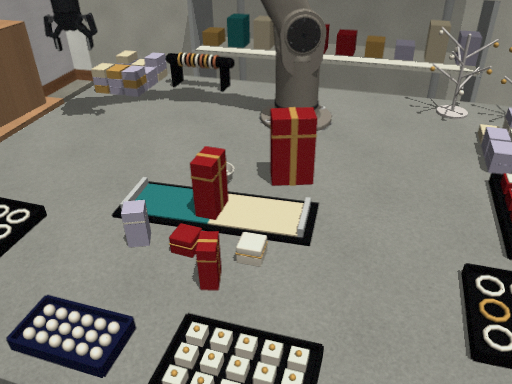

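View pics/t0.png

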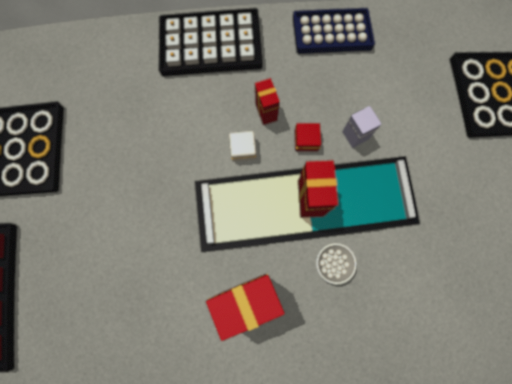

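The carton stands on the board astride the seam. The larger (near the robot) and smaller (beyond the board) red cartons are lookalikes. Teal is on the −y side. I'll enlarge the view to measure.

```bash
python3 - <<'E'
from h import *
crop('t0',190,130,430,300,3.3,'t0c'); crop('s0',105,130,335,270,3.4,'s0c')
E
```

```text
(no output)
```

View pics/t0c.png

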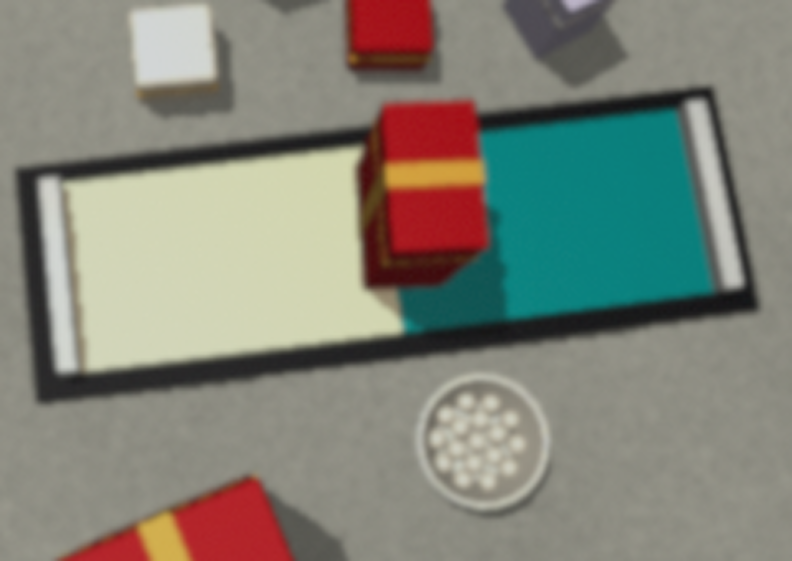

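View pics/s0c.png

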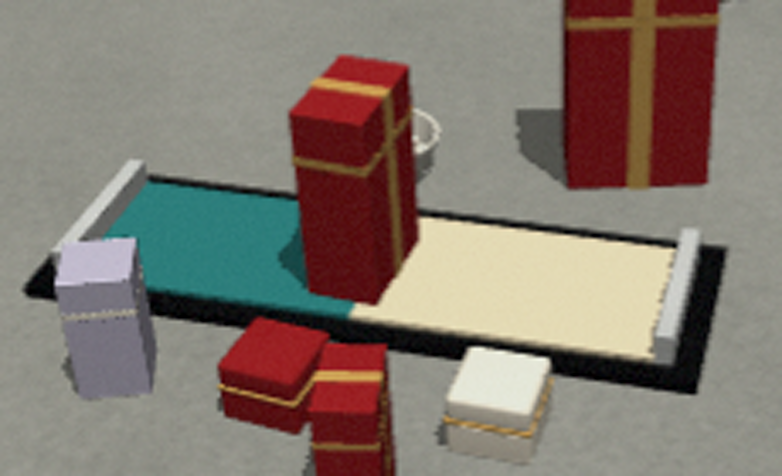

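```bash
python3 - <<'E'
from h import *
c=load('t0')
f=lambda x,y,z: at(c,190+(x+.5)/3.3-.5,130+(y+.5)/3.3-.5,z)
B=[f(x,y,.008) for x,y in [(17,170),(713,88),(757,308),(40,402)]]
C=[f(x,y,.152) for x,y in [(382,102),(474,101),(488,248),(391,255)]]
for n,P in (('board',B),('carton',C)):
    P=np.array(P);print(n,P[:,:2].tolist(),'mean',P.mean(0),'edges',[np.linalg.norm(P[i]-P[(i+1)%4]).round(4) for i in range(4)])
    for a,b in((0,1),(3,2),(3,0),(2,1)):
        d=P[b]-P[a];print(np.degrees(np.arctan2(d[1],d[0])).round(2))
print('stop teal top inner', f(682,103,.03),f(716,290,.03))
print('seam near',f(403,333,.012))
print('dish',f(482,442,.034),'ring',f(390,25,.043), 'big top', at(c,245,306,.2))
print('lilac top',at(c,365,120,.09), 'cam',ray(c,0,0)[0])
s=load('s0'); g=lambda x,y,z: at(s,105+(x+.5)/3.4-.5,130+(y+.5)/3.4-.5,z)
print('scene top corners',[g(*p,.152) for p in((340,56),(409,65),(377,122),(291,112))], 'foot',g(308,290,.012),g(377,303,.012),g(418,245,.012), 'seam far',g(352,318,.012))
E
```

```text
board [[0.6168, 0.163], [0.6399, -0.2942], [0.4935, -0.2999], [0.469, 0.1543]] mean [ 0.5548 -0.0692  0.008 ] edges [np.float64(0.4578), np.float64(0.1465), np.float64(0.4549), np.float64(0.1481)]
-87.11
-86.91
3.37
2.23
carton [[0.6028, -0.0516], [0.6, -0.1001], [0.5216, -0.0981], [0.5216, -0.0481]] mean [ 0.5615   -0.074475  0.152   ] edges [np.float64(0.0486), np.float64(0.0784), np.float64(0.05), np.float64(0.0813)]
-93.3
-90.0
-2.47
-1.46
stop teal top inner [ 0.625  -0.2624  0.03  ] [ 0.5046 -0.2655  0.03  ]
seam near [ 0.4951 -0.0718  0.012 ]
dish [ 0.4251 -0.1089  0.034 ] ring [ 0.6846 -0.0789  0.043 ] big top [0.3727 0.0665 0.2   ]
lilac top [ 0.6961 -0.1879  0.09  ] cam [0.42229588 0.04499299 0.76716649]
scene top corners [array([ 0.5291, -0.092 ,  0.152 ]), array([ 0.5288, -0.0443,  0.152 ]), array([ 0.6017, -0.0383,  0.152 ]), array([ 0.6044, -0.0936,  0.152 ])] foot [ 0.6003 -0.0974  0.012 ] [ 0.6011 -0.048   0.012 ] [ 0.5317 -0.0442  0.012 ] seam far [ 0.6204 -0.0579  0.012 ]
```

```bash
cat >> h.py <<'E'
from scipy.spatial.transform import Rotation as Ro
def plan(p,yaw):
    """tool x yaw (deg), pointing down"""
    o=get_obs();q=np.array(o['tool_rot']);R=Ro.from_quat([q[1],q[2],q[3],q[0]])
    y=np.radians(yaw);X=np.array([np.cos(y),np.sin(y),0]);Z=np.array([0,0,-1.]);T=Ro.from_matrix(np.c_[X,np.cross(Z,X),Z])
    print('t',o['t'],'pos',o['eef_pos'].round(4),'xaxis',R.as_matrix()[:,0].round(3),'F',np.round(o['contact_force'],1))
    print('dp',(R.inv().apply(np.array(p)-o['eef_pos'])/.025).round(2),'ang',(np.degrees((R.inv()*T).as_rotvec())/5).round(2))
E
python3 - <<'E'
from h import *
s=load('s0')
b=at(s,272,185,0);b2=at(s,314,184,0);print(b,b2)
for z in(.15,.2,.24):print(z,proj(s,[[b[0],b[1],z],[b2[0],b2[1],z]]))
plan([.562,.03,.26],88)
E
```

```text
[0.4166 0.0333 0.    ] [0.3836 0.1348 0.    ]
0.15 [[272.4 131.6]
 [317.6 130.6]]
0.2 [[272.5 111.9]
 [319.  111. ]]
0.24 [[272.6  95.5]
 [320.1  94.5]]
t 0.1 pos [ 0.2088 -0.6413  0.2305] xaxis [ 0.951  0.31  -0.   ] F [-0.2  0.  -0.8]
dp [ 21.75 -21.16  -1.15] ang [-2.000e-02 -1.000e-02 -1.399e+01]
```

jog_arm:
  dp:
    - [21.8,-21.2,-2]
    - [21.8,-21.2,-2]
    - [21.8,-21.2,-2]
    - [21.8,-21.2,-2]
    - [21.8,-21.2,-2]
  angular:
    - [0,0,-14]
    - [0,0,-14]
    - [0,0,-14]
    - [0,0,-14]
    - [0,0,-14]
  claw: [40,40,40,40,40]

```text
t: 0.6
eef_pos: [0.3256, -0.4191, 0.2476]
tool_rot: [-0.0, 0.86, 0.51, -0.0]
contact_force: [1.2, 0.1, 0.1]
gripper_width: 0.468
```

```bash
python3 -c "
from h import *
plan([.562,.03,.27],88);print(get_obs()['q'])"
```

```text
t 0.6 pos [ 0.3256 -0.4191  0.2476] xaxis [ 0.479  0.878 -0.   ] F [1.2 0.1 0.1]
dp [20.3  -0.31 -0.9 ] ang [-0.   -0.   -5.33]
[ 0.979869    0.23555052 -0.2198077   1.86857877  0.0591045   1.04407069
  0.23624405]
```

jog_arm:
  dp:
    - [20.3,-0.3,-0.9]
    - [20.3,-0.3,-0.9]
    - [20.3,-0.3,-0.9]
    - [20.3,-0.3,-0.9]
    - [20.3,-0.3,-0.9]
  angular:
    - [0,0,-5.3]
    - [0,0,-5.3]
    - [0,0,-5.3]
    - [0,0,-5.3]
    - [0,0,-5.3]
  claw: [40,40,40,40,40]

```text
t: 1.1
eef_pos: [0.4433, -0.1991, 0.2588]
tool_rot: [0.0, 0.722, 0.692, -0.0]
contact_force: [1.0, -0.5, 0.5]
gripper_width: 0.467
```

```bash
python3 -c "
from h import *
plan([.562,.03,.27],88);print(get_obs()['q'])"
```

```text
t 1.1 pos [ 0.4433 -0.1991  0.2588] xaxis [ 0.043  0.999 -0.   ] F [ 1.  -0.5  0.5]
dp [ 9.36  4.35 -0.45] ang [-0.   0.  -0.1]
[ 0.7039172   0.16821412 -0.45589547  1.93690528  0.08517683  1.05502433
  0.16816773]
```

jog_arm:
  dp:
    - [9.4,4.4,-0.5]
    - [9.4,4.4,-0.5]
    - [9.4,4.4,-0.5]
    - [9.4,4.4,-0.5]
    - [9.4,4.4,-0.5]
  angular:
    - [0,0,-0.1]
    - [0,0,-0.1]
    - [0,0,-0.1]
    - [0,0,-0.1]
    - [0,0,-0.1]
  claw: [40,40,40,40,40]

```text
t: 1.6
eef_pos: [0.559, 0.0221, 0.2707]
tool_rot: [0.0, 0.719, 0.695, -0.0]
contact_force: [-0.4, -1.1, 0.0]
gripper_width: 0.464
```

```bash
python3 -c "
from h import *
plan([.562,.02,.135],88);print(get_obs()['q']);snap('scene','s1')"
```

```text
t 1.6 pos [0.559  0.0221 0.2707] xaxis [ 0.035  0.999 -0.   ] F [-0.4 -1.1  0. ]
dp [-0.08  0.12  5.43] ang [-0.  0. -0.]
[ 0.32665633  0.30721909 -0.58751555  1.7576644   0.18647026  1.13293807
 -0.3540808 ]
```

View pics/s1.png

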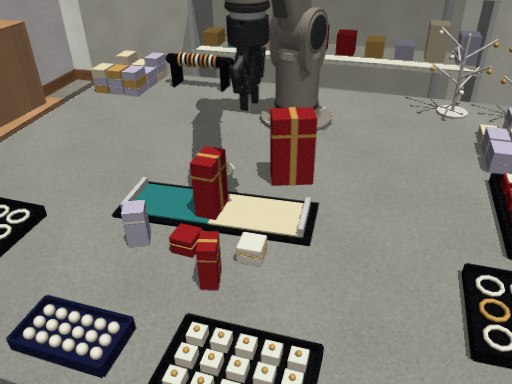

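```bash
python3 -c "
from h import *
s=load('s1');print(proj(s,[[.559,.0221,.2707],[.559,.0221,0]]));snap('top','t1')
crop('s1',180,0,340,230,2.6,'s1c')"
```

```text
[[248.5 106.7]
 [251.2 217.2]]
```

View pics/t1.png

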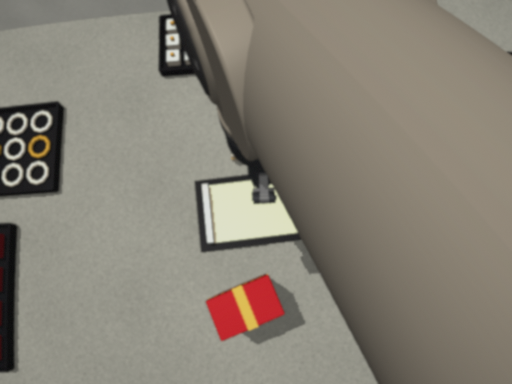

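View pics/s1c.png

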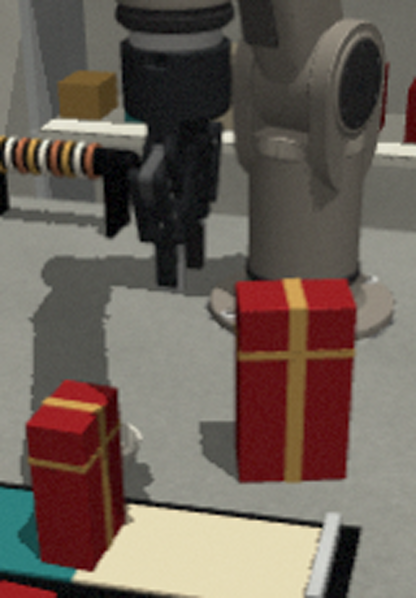

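The TCP projects to where the gripper shows, at pixel (248,107) in the scene view, so it is above the ivory bay behind the carton. Next I lower it to push height.

jog_arm:
  dp:
    - [0,0.1,2]
    - [0,0.1,4]
    - [0,0.1,5.9]
    - [0,0.1,5.9]
    - [0,0.1,5.9]
  angular:
    - [0,0,0]
    - [0,0,0]
    - [0,0,0]
    - [0,0,0]
    - [0,0,0]
  claw: [40,40,40,40,40]

```text
t: 2.2
eef_pos: [0.5609, 0.0202, 0.1236]
tool_rot: [-0.001, 0.719, 0.695, -0.0]
contact_force: [1.2, 0.9, 0.3]
gripper_width: 0.47
```

```bash
python3 -c "
from h import *
snap('wrist','w1');snap('scene','s2');crop('s2',150,90,350,240,4,'s2c')
plan([.561,-.037,.122],88)"
```

```text
t 2.3 pos [0.563  0.0206 0.126 ] xaxis [0.035 0.999 0.001] F [ 0.4 -0.2  0.5]
dp [-2.31  0.    0.16] ang [ 0.05 -0.01 -0.  ]
```

View pics/s2c.png

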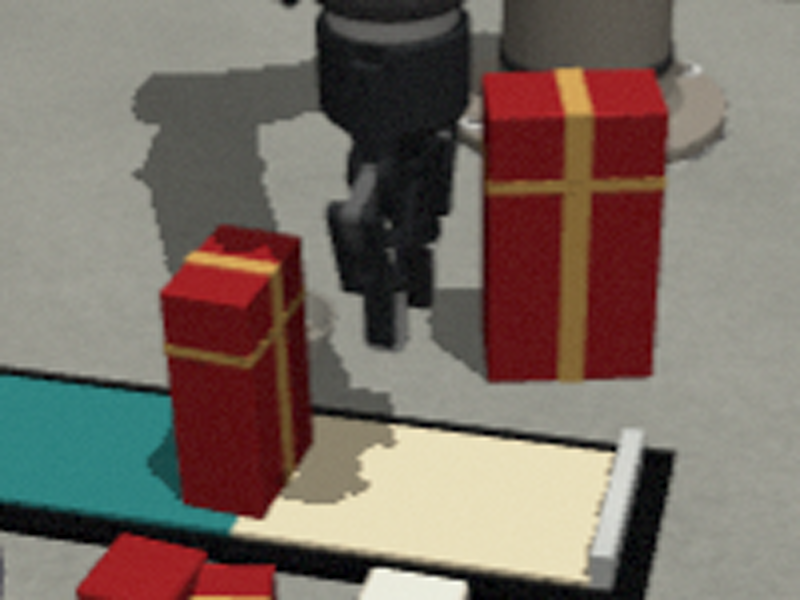

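View pics/w1.png

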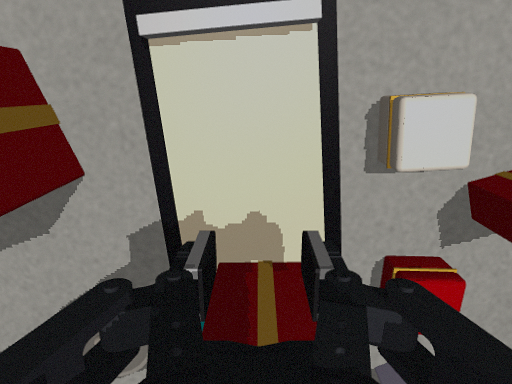

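```bash
python3 -c "
from h import *
c=load('w1')
a=np.radians(-2);X=np.array([np.cos(a),np.sin(a)]);Y=np.array([-X[1],X[0]])
m=np.array([.5625,-.0735]);
print(proj(c,[[*(m+.04*s*X+.025*Y),z] for s in(-1,1) for z in(.012,.152)]))
p=[at(c,u,262,.012) for u in (217,308)];print(p, np.degrees(np.arctan2(*(p[1]-p[0])[1::-1])))
p=[at(c,u,v,.03) for u,v in ((147,36),(320,18))];print(p)
"
```

```text
[[217.1 258.5]
 [180.1 409.7]
 [310.9 258.6]
 [357.7 409.8]]
[array([ 0.5231, -0.0504,  0.012 ]), array([ 0.6009, -0.053 ,  0.012 ])] -1.9140566339184981
[array([0.4912, 0.1263, 0.03  ]), array([0.6046, 0.1331, 0.03  ])]
```

Wrist view agrees: the carton's foot edge at pixels (217,262)–(308,262) gives yaw −1.9° and a +y face at y≈−0.05. I'll approach it, then tip it.

jog_arm:
  dp:
    - [-0.7,0,0.1]
    - [-1.4,0,0.1]
    - [-2,0,0.1]
    - [-2.2,0,0.1]
    - [-2.4,0,0.1]
  angular:
    - [0,0,0]
    - [0,0,0]
    - [0,0,0]
    - [0,0,0]
    - [0,0,0]
  claw: [40,40,40,40,40]

```text
t: 2.8
eef_pos: [0.5599, -0.0397, 0.1221]
tool_rot: [0.001, 0.719, 0.695, 0.001]
contact_force: [0.2, 0.5, 1.3]
gripper_width: 0.468
```

jog_arm:
  dp:
    - [-0.3,0,0]
    - [-0.6,0,0]
    - [-0.9,0,0]
    - [-1.2,0,0]
    - [-1.4,0,0]
  angular:
    - [0,0,0]
    - [0,0,0]
    - [0,0,0]
    - [0,0,0]
    - [0,0,0]
  claw: [40,40,40,40,40]

```text
t: 3.3
eef_pos: [0.5576, -0.0756, 0.1206]
tool_rot: [-0.0, 0.72, 0.694, -0.0]
contact_force: [-1.3, -0.2, -0.9]
gripper_width: 0.471
```

```bash
python3 -c "
from h import *
snap('scene','s3');crop('s3',90,90,340,260,3.1,'s3c');plan([.56,-.08,.122],88)"
```

```text
t 3.35 pos [ 0.5576 -0.0765  0.1206] xaxis [ 0.036  0.999 -0.001] F [ 0.7 -1.2  0.4]
dp [-0.14  0.1  -0.06] ang [-0.01  0.01 -0.02]
```

View pics/s3c.png

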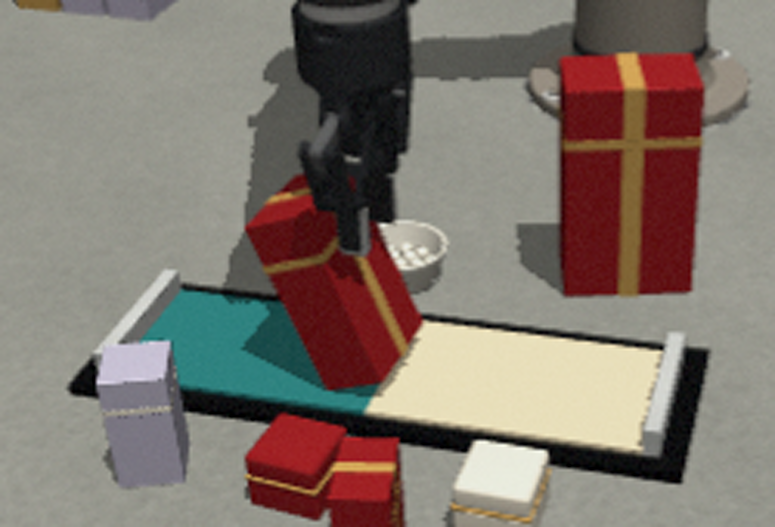

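The carton is past its balance point and falling into the teal bay. I hold still, then rise and back off.

jog_arm:
  dp:
    - [0,0,0]
    - [0,0,0]
    - [0,0,0]
    - [0,0,0]
    - [0,0,0]
  angular:
    - [0,0,0]
    - [0,0,0]
    - [0,0,0]
    - [0,0,0]
    - [0,0,0]
  claw: [40,40,40,40,40]

```text
t: 3.85
eef_pos: [0.5578, -0.0743, 0.1208]
tool_rot: [0.0, 0.719, 0.695, 0.0]
contact_force: [0.2, -0.2, -0.4]
gripper_width: 0.47
```

jog_arm:
  dp:
    - [1,0,0]
    - [2,0,0]
    - [3,0,0]
    - [4,0,0]
    - [4,0,0]
  angular:
    - [0,0,0]
    - [0,0,-0.5]
    - [0,0,-1]
    - [0,0,-1]
    - [0,0,-1]
  claw: [40,40,40,40,40]

```text
t: 4.35
eef_pos: [0.5613, 0.0302, 0.1213]
tool_rot: [-0.001, 0.686, 0.727, 0.001]
contact_force: [0.2, 1.0, 0.5]
gripper_width: 0.471
```

```bash
python3 -c "
from h import *
snap('scene','s4');crop('s4',90,90,340,260,3.1,'s4c');plan([.56,.02,.03],93.2);snap('wrist','w4');snap('top','t4')"
```

```text
t 4.4 pos [0.5613 0.0277 0.121 ] xaxis [-0.056  0.998  0.001] F [-0.1 -0.4 -0.2]
dp [-0.31 -0.07  3.64] ang [ 0.01 -0.01  0.  ]
```

View pics/s4c.png

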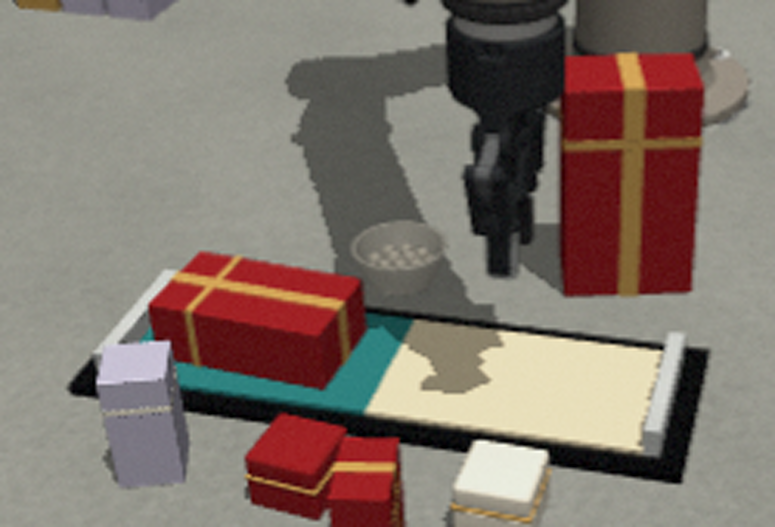

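View pics/w4.png

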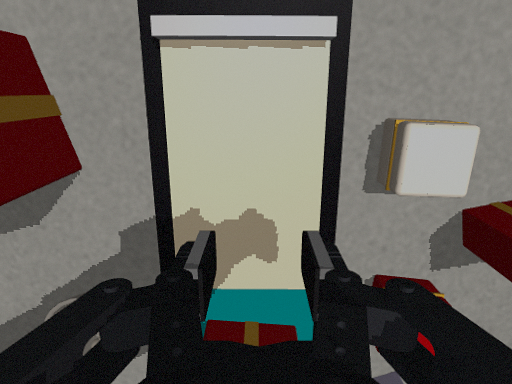

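View pics/t4.png

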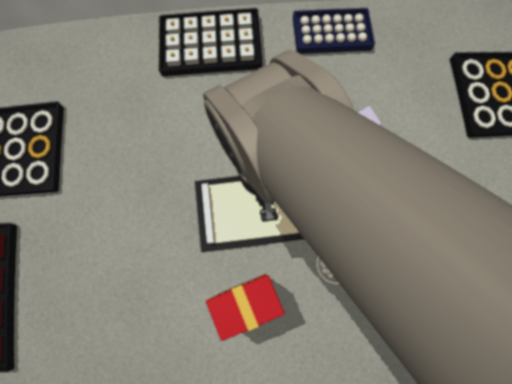

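```bash
python3 -c "
from h import *
crop('s4',110,150,240,235,6,'s4d')"
```

```text
(no output)
```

View pics/s4d.png

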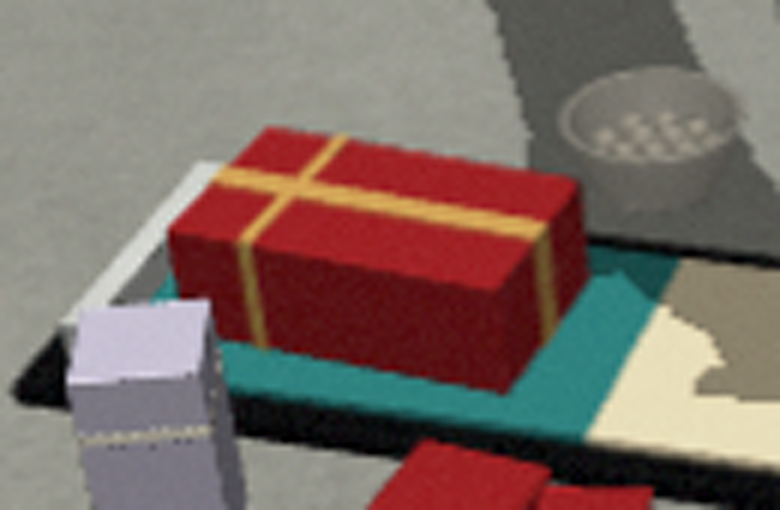

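```bash
python3 -c "
from h import *
s=load('s4');g=lambda x,y,z: at(s,110+(x+.5)/6-.5,150+(y+.5)/6-.5,z)
P=np.array([g(*p,.062) for p in((268,126),(581,181),(498,291),(170,230))]);print(P,P.mean(0))
for a,b in((0,1),(3,2),(0,3),(1,2)):
  d=P[b]-P[a];print(np.linalg.norm(d).round(4),np.degrees(np.arctan2(d[1],d[0])).round(2))
print(g(505,393,.012),g(586,280,.012),'seam',g(584,440,.012),'stop top inner near',g(218,165,.03),'stop outer far',g(62,325,.03))
c=load('w4');p=[at(c,u,v,.062) for u,v in((205,322),(297,327))];print(p)
p=[at(c,u,v,.012) for u,v in((207,289),(314,290))];print('seam',p)
p=[at(c,u,v,.012) for u,v in((162,47),(330,47))];print('ivory stop foot',p)
p=[at(c,u,v,.03) for u,v in((152,37),(337,37))];print('ivory stop top',p)
"
```

```text
[[ 0.5228 -0.2335  0.062 ]
 [ 0.5275 -0.0956  0.062 ]
 [ 0.6053 -0.0968  0.062 ]
 [ 0.6016 -0.2339  0.062 ]] [ 0.5643  -0.16495  0.062  ]
0.138 88.05
0.1371 88.45
0.0788 -0.29
0.0778 -0.88
[ 0.6017 -0.1005  0.012 ] [ 0.5236 -0.099   0.012 ] seam [ 0.6203 -0.0609  0.012 ] stop top inner near [ 0.5103 -0.2683  0.03  ] stop outer far [ 0.6299 -0.2704  0.03  ]
[array([ 0.5281, -0.0652,  0.062 ]), array([ 0.5946, -0.0658,  0.062 ])]
seam [array([ 0.5223, -0.0712,  0.012 ]), array([ 0.6152, -0.067 ,  0.012 ])]
ivory stop foot [array([0.4877, 0.1224, 0.012 ]), array([0.6061, 0.1291, 0.012 ])]
ivory stop top [array([0.4863, 0.1263, 0.03  ]), array([0.6064, 0.1331, 0.03  ])]
```

The carton lies flat in the teal bay. Its near end is at y≈−0.098 and its far end at y≈−0.234, about 30–35 mm short of the stop, with −4.7° yaw relative to the board. Next I lower behind it with the jaws aligned to the board.

jog_arm:
  dp:
    - [-0.1,-0.1,1.2]
    - [-0.2,-0.2,2.4]
    - [-0.3,-0.3,3.3]
    - [-0.3,-0.3,3.8]
    - [-0.3,-0.3,3.8]
  angular:
    - [0,0,0]
    - [0,0,0]
    - [0,0,0]
    - [0,0,0]
    - [0,0,0]
  claw: [40,40,40,40,40]

```text
t: 5.0
eef_pos: [0.5532, 0.0163, 0.0244]
tool_rot: [-0.001, 0.689, 0.725, -0.001]
contact_force: [0.5, 0.5, -0.4]
gripper_width: 0.467
```

```bash
python3 -c "
from h import *
plan([.5585,-.07,.027],93.2)"
```

```text
t 5.0 pos [0.5532 0.0163 0.0244] xaxis [-0.051  0.999 -0.   ] F [ 0.5  0.5 -0.4]
dp [-3.46  0.04 -0.1 ] ang [-0.03  0.01 -0.05]
```

jog_arm:
  dp:
    - [-0.8,0,-0.1]
    - [-1.6,0,-0.1]
    - [-2.4,0,-0.1]
    - [-3.1,0,-0.1]
    - [-3.5,0,-0.1]
  angular:
    - [0,0,-0.1]
    - [0,0,-0.1]
    - [0,0,-0.1]
    - [0,0,-0.1]
    - [0,0,-0.1]
  claw: [40,40,40,40,40]

```text
t: 5.5
eef_pos: [0.5599, -0.0721, 0.0296]
tool_rot: [0.001, 0.686, 0.728, 0.0]
contact_force: [-0.7, -0.1, 0.4]
gripper_width: 0.468
```

```bash
python3 -c "
from h import *
plan([.5610,-.113,.027],93.2);snap('scene','s5');crop('s5',100,110,280,240,4.3,'s5c')"
```

```text
t 5.5 pos [ 0.5599 -0.0721  0.0296] xaxis [-0.059  0.998 -0.001] F [-0.7 -0.1  0.4]
dp [-1.64 -0.05  0.11] ang [0.02 0.01 0.03]
```

View pics/s5c.png

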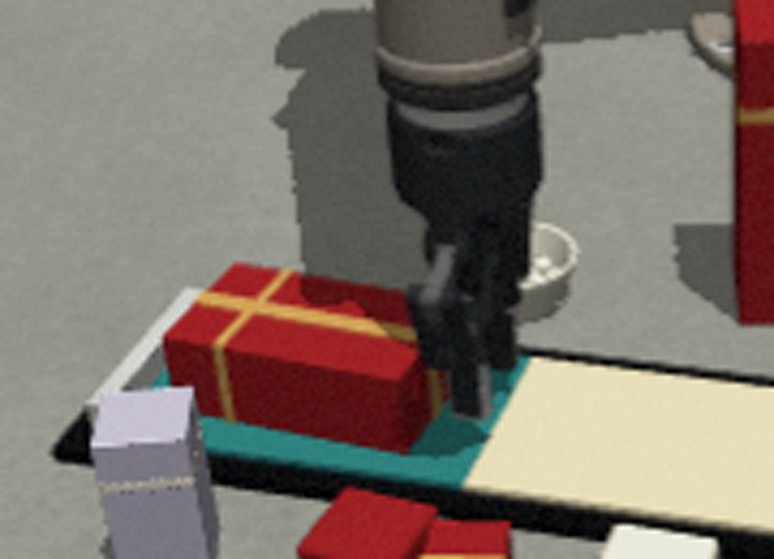

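The gripper is just behind the carton's near end. Now the slide, slowly.

jog_arm:
  dp:
    - [-0.3,0,0]
    - [-0.5,0,0]
    - [-0.7,0,0]
    - [-0.9,0,0]
    - [-1.1,0,0]
  angular:
    - [0,0,0]
    - [0,0,0]
    - [0,0,0]
    - [0,0,0]
    - [0,0,0]
  claw: [40,40,40,40,40]

```text
t: 6.05
eef_pos: [0.5605, -0.0969, 0.0284]
tool_rot: [-0.0, 0.685, 0.729, 0.0]
contact_force: [-0.4, 0.9, 0.6]
gripper_width: 0.467
```

jog_arm:
  dp:
    - [-0.1,0,0]
    - [-0.2,0,0]
    - [-0.3,0,0]
    - [-0.4,0,0]
    - [-0.5,0,0]
  angular:
    - [0,0,0]
    - [0,0,0]
    - [0,0,0]
    - [0,0,0]
    - [0,0,0]
  claw: [40,40,40,40,40]

```text
t: 6.55
eef_pos: [0.5612, -0.1099, 0.0283]
tool_rot: [-0.0, 0.685, 0.728, 0.0]
contact_force: [-0.2, 0.2, 0.0]
gripper_width: 0.465
```

```bash
python3 -c "
from h import *
plan([.561,-.12,.027],93.2);snap('scene','s6');crop('s6',110,150,240,235,6,'s6c')"
```

```text
t 6.55 pos [ 0.5612 -0.1099  0.0283] xaxis [-0.061  0.998  0.   ] F [-0.2  0.2  0. ]
dp [-0.4  -0.03  0.05] ang [-0.   -0.    0.06]
```

View pics/s6c.png

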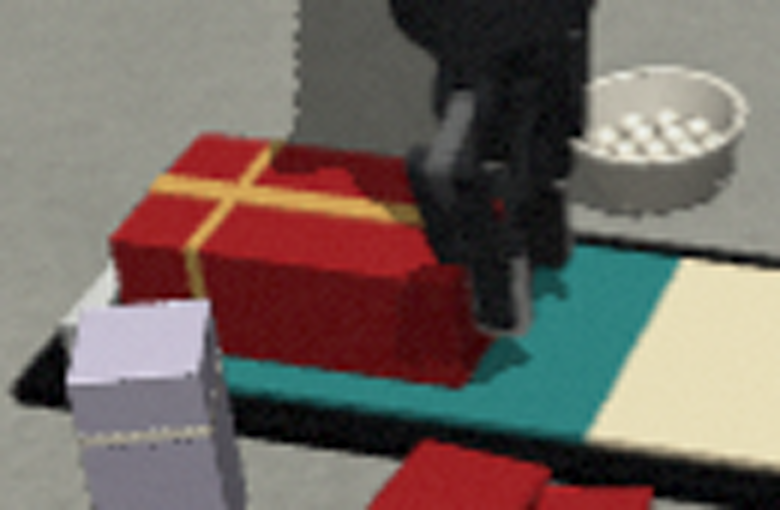

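jog_arm:
  dp:
    - [-0.06,0,0]
    - [-0.12,0,0]
    - [-0.18,0,0]
    - [-0.24,0,0]
    - [-0.3,0,0]
  angular:
    - [0,0,0]
    - [0,0,0]
    - [0,0,0]
    - [0,0,0]
    - [0,0,0]
  claw: [40,40,40,40,40]

```text
t: 7.1
eef_pos: [0.562, -0.1155, 0.0284]
tool_rot: [-0.001, 0.685, 0.729, 0.001]
contact_force: [0.4, 7.9, 0.4]
gripper_width: 0.468
```

```bash
python3 -c "
from h import *
plan([.561,-.12,.027],93.2);snap('scene','s7');crop('s7',110,150,240,235,6,'s7c')"
```

```text
t 7.1 pos [ 0.562  -0.1155  0.0284] xaxis [-0.062  0.998  0.002] F [0.4 7.9 0.4]
dp [-0.18 -0.05  0.05] ang [ 0.01 -0.03  0.07]
```

View pics/s7c.png

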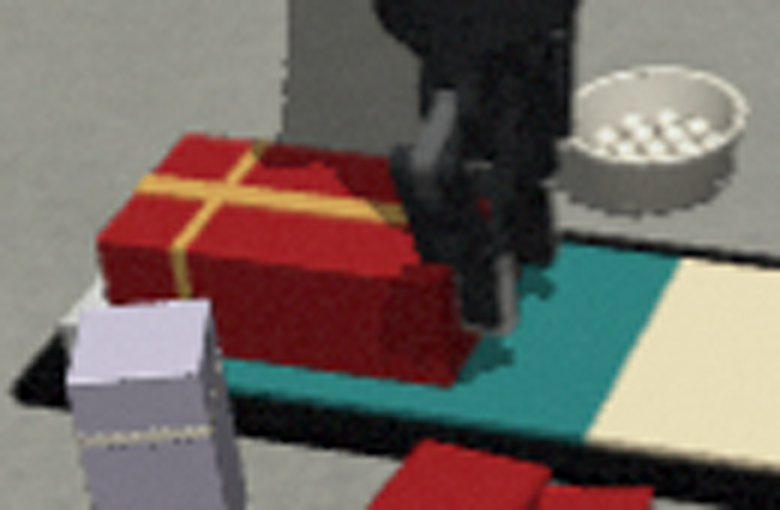

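Contact force of 7.9 N, close to where I predicted the stop. I'll press slightly to seat it square.

jog_arm:
  dp:
    - [-0.04,0,0]
    - [-0.08,0,0]
    - [-0.1,0,0]
    - [-0.1,0,0]
    - [-0.1,0,0]
  angular:
    - [0,0,0]
    - [0,0,0]
    - [0,0,0]
    - [0,0,0]
    - [0,0,0]
  claw: [40,40,40,40,40]

```text
t: 7.65
eef_pos: [0.5625, -0.1154, 0.0286]
tool_rot: [-0.001, 0.684, 0.729, 0.002]
contact_force: [0.1, 10.8, 2.1]
gripper_width: 0.468
```

```bash
python3 -c "
from h import *
plan([.561,-.12,.027],93.2);print(get_obs()['torque'])"
```

```text
t 7.65 pos [ 0.5625 -0.1154  0.0286] xaxis [-0.064  0.998  0.005] F [ 0.1 10.8  2.1]
dp [-0.18 -0.07  0.06] ang [ 0.02 -0.05  0.09]
[ 2.12675372 -0.00844915 -0.23172821]
```

It's firm: no travel while the force rose to 10.8 N. I back straight off, rise and look.

jog_arm:
  dp:
    - [0.3,0,0]
    - [1,0,0]
    - [2.5,0,0]
    - [4,0,0]
    - [5,0,0]
  angular:
    - [0,0,0]
    - [0,0,0]
    - [0,0,0]
    - [0,0,0]
    - [0,0,0]
  claw: [40,40,40,40,40]

```text
t: 8.15
eef_pos: [0.5541, 0.0073, 0.0285]
tool_rot: [0.0, 0.685, 0.729, 0.0]
contact_force: [0.9, -0.3, 0.0]
gripper_width: 0.469
```

jog_arm:
  dp:
    - [0,0,-2]
    - [0,0,-4]
    - [0,0,-6]
    - [0,0,-8]
    - [0,0,-9]
  angular:
    - [0,0,0]
    - [0,0,0]
    - [0,0,0]
    - [0,0,0]
    - [0,0,0]
  claw: [40,40,40,40,40]

```text
t: 8.65
eef_pos: [0.5559, 0.0048, 0.2582]
tool_rot: [0.003, 0.685, 0.728, 0.002]
contact_force: [1.4, -0.3, 0.4]
gripper_width: 0.467
```

jog_arm:
  dp:
    - [2,0,0]
    - [4,0,0]
    - [6,0,0]
    - [8,0,0]
    - [10,0,0]
  angular:
    - [0,0,0]
    - [0,0,0]
    - [0,0,0]
    - [0,0,0]
    - [0,0,0]
  claw: [40,40,40,40,40]

```text
t: 9.15
eef_pos: [0.5389, 0.2554, 0.2534]
tool_rot: [0.001, 0.686, 0.728, -0.0]
contact_force: [1.6, 0.5, -0.3]
gripper_width: 0.47
```

```bash
python3 -c "
from h import *
o=get_obs();print(o['t'],o['eef_pos'],o['contact_force']);snap('scene','s8');snap('top','t8');crop('s8',110,150,240,235,6,'s8c');crop('t8',280,130,430,300,3.5,'t8c')"
```

```text
9.15 [0.53894952 0.25544073 0.25340956] [ 1.57681462  0.48082838 -0.26497003]
```

View pics/s8c.png

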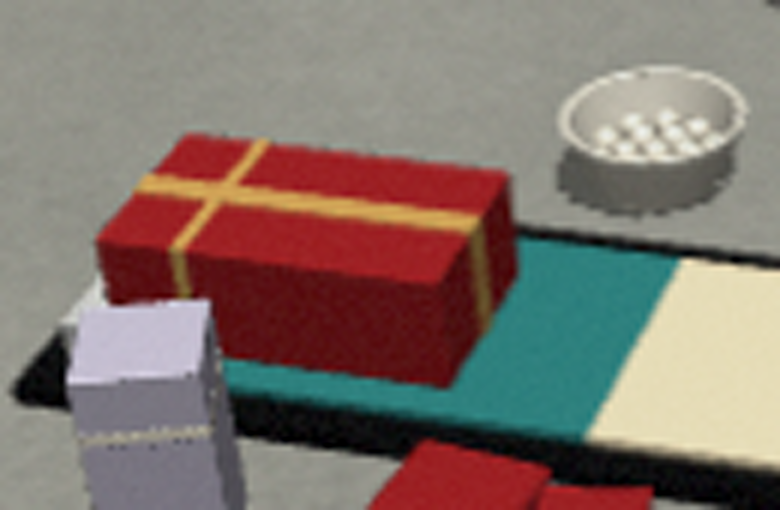

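View pics/t8.png

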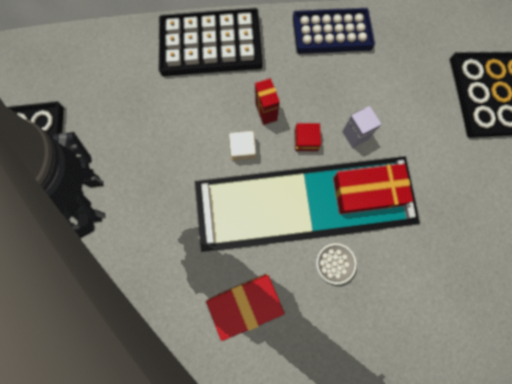

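```bash
python3 -c "
from h import *
crop('t8',300,145,425,235,6,'t8d')
s=load('s8');g=lambda x,y,z: at(s,110+(x+.5)/6-.5,150+(y+.5)/6-.5,z)
P=np.array([g(*p,.062) for p in((187,133),(512,173),(440,285),(98,241))]);print(P,P.mean(0))
for a,b in((0,1),(3,2),(0,3),(1,2)):
  d=P[b]-P[a];print(np.linalg.norm(d).round(4),np.degrees(np.arctan2(d[1],d[0])).round(2))
a=g(584,440,.012);b=g(678,258,.012);print('seam',a,b,np.degrees(np.arctan2(*(a-b)[1::-1])))
a=g(447,387,.012);print('foot',a)
"
```

```text
[[ 0.5364 -0.2628  0.062 ]
 [ 0.5293 -0.1239  0.062 ]
 [ 0.6075 -0.1189  0.062 ]
 [ 0.6158 -0.2567  0.062 ]] [ 0.57225  -0.190575  0.062   ]
0.1391 92.93
0.138 93.45
0.0796 4.39
0.0784 3.66
seam [ 0.6203 -0.0609  0.012 ] [ 0.4989 -0.0689  0.012 ] 3.7702180406040124
foot [ 0.6042 -0.1232  0.012 ]
```

View pics/t8d.png

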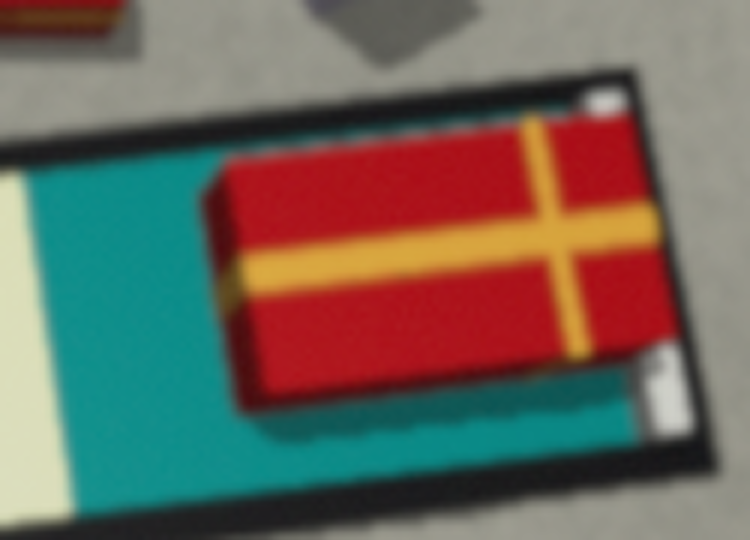

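The carton lies flat and parallel to the seam: measured yaw is 2.9–4.4° against the seam's 3.8°. Its foot corner is about 61 mm from the seam, where 60 mm is expected when seated. Its far corners are at the same pixels, (98,241) and (187,133), as when it was pressed against the stop. I'll check the bystanders in the same script, then hand in.

```bash
python3 -c "
from h import *
a=cv2.imread('pics/t0.png').astype(int);b=cv2.imread('pics/t8.png').astype(int)
for n,(x0,y0,x1,y1) in dict(white=(225,125,262,162),red=(291,118,326,152),lilac=(343,103,384,150),dish=(312,240,360,288)).items(): print(n,abs(a-b)[y0:y1,x0:x1].mean().round(2))
print(hand_in())"
```

```text
white 8.63
red 5.8
lilac 8.04
dish 9.33
the job is handed in; nothing more can be done
None
```

The red carton is tipped over and lying on its broad side in the teal bay, with its end against the metal stop. I handed the job in at about 9 s, with the arm backed away over the table beyond the ivory end.

**What I did:** I pushed the middle-sized carton near its top with the fingers until it fell into the teal bay. I then lowered behind its foot end, with the jaws lined up to the board, and slid it about 30 mm to the stop. No lifting was involved.

**Last checks:**
- **Seated:** the force rose to 10.8 N with no further travel. After backing off, the carton's visible far corners were at the same pixels as while pressed. Its foot corner measured about 61 mm from the seam, where 60 mm is expected. The contact line at the stop is hidden in both views, so a gap of a millimetre or two can't be ruled out.
- **Square:** the carton's edges measured 2.9–4.4° against 3.8° for the seam, so it is square within reading error. It sits about 5–8 mm off the bay's centre line, inside the ±20 mm margin.
- **Disagreement:** the carton's top edge in the scene view put its near face 4–5 mm further from the stop than the finger contact did. The foot-corner reading agreed with the contact.
- **Other items:** by eye, both ring boxes, the lilac carton and the dish appear at the same pixels as at the start. The before-and-after image difference was 6–9 grey levels for each. I took that as image noise and shadow, and did not compare it with an unchanged area.

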